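# Weigh a rye loaf on the bench steelyard

### The arm

A 6-joint arm with a two-finger parallel gripper is mounted at the origin on the work surface. World frame = base frame: x ahead of the robot, y to its left, z up, the work surface at z = 0. Lengths are in m, angles in rad, forces in N, time in s.
With the tool pointing down it reaches from about 0.3 to 0.875 m from the base axis. Payload 6.4 kg.
Tool frame: the origin (TCP) lies between the finger pads; the fingertips stand 11 mm ahead of it and the grasp point (between the pads) lies 8 mm behind it (ctrl.tcp_to_tips is the distance from the TCP to the fingertips, in m); x points along the fingers, z is the direction in which the jaws open and shut, and the axes are right-handed (so a half turn about x gives the same grasp; the last joint's range is limited). The gripper opens to 85 mm and grips with 20 to 120 N. Pads are 22 mm wide; open, the fingers measure 114 mm over their backs; the gripper's body (76 mm by 85 mm) begins 54 mm behind the grasp point. The pads swing forward as they close: fully open they stand 13 mm farther back than shut.
Start: joints at [0.952, 0.181, 1.607, -0, 1.354, -0.206], TCP at [0.231, 0.527, 0.219] pointing down, gripper open.
Joint ranges: [-2.99, 2.99], [-0.89, 2.07], [0.3, 2.58], [-1.14, 4.28], [0, 2.63], [-3.12, 3.12]. Speed limits (rad/s): [2.57, 2.57, 3.01, 3.14, 3.14, 3.14].

### API

Orientations are given as a unit quaternion [w, x, y, z].
In Python, from bench import ctrl, eyes, hand_in gives the robot as it stands. The module is installed in compiled form; this text tells all that it offers.
- The arm moves only by the tool step_arm, never from a script. Its arguments are lists of equal length, an entry for each row: "xyz": the shift along the world's x, y, z in mm, a list of three; "spin": the turn about the world's z in rad; "fingers": the opening in per cent of the stroke, from 0 (shut) to 100 (fully open). A call has 1 to 10 rows; each row is the pose to reach, as a shift and turn from the pose commanded when the call began; what a row does not reach only later rows make up. A row lasts 1/10 s, in which the tool goes at most 50 mm and 8.59 degrees, less where a joint would pass 70% of its speed; a pose out of reach is approached as far as the arm can. A call with a gripper value outside its range is refused whole. The fingers move at their own pace and stop on an object; the grip force is fixed at half the most. Time passes only in rows, so rows that repeat a pose let the fingers close. It gives the time, the measured TCP pose, the force and the opening at its end, in the units of the state.
- ctrl.get_obs(): the state, without advancing time (a new reading comes with each control period).
- eyes.camera(name): name is "scene" or "side" or "wrist"; returns the picture (420x560x3 uint8, red, green, blue); there is no depth.
- eyes.camera_model(name): a dict with "vertical_fov" (degrees; the focal length in pixels is half the picture's height over the tangent of half this angle, whatever the lens; pixels are square), "cx", "cy" (the principal point, pixels), "pose" (4x4, takes a point from camera to world coordinates); the wrist camera has in their place "tool_from_camera" (4x4, takes a point from camera to tool coordinates, whose origin is the TCP and whose axes are the tool frame's). Camera axes: x right, y up, looking along -z (the intrinsics and any distortion apply to the point x, -y, -z); pixel columns grow to the right and rows downward; lengths in m; the calibration is good to about 2 mm. A picture is of the moment at which its call begins: read the wrist's pose just before it. camera_model takes no time and is no camera call.
- hand_in(): hands the job in, once; it reports no verdict.
The state is a dict: "time_s": time; "q": joint angles; "dq": joint speeds; "joint_efforts": joint torques, N m; "eef_pos": TCP position; "eef_rot": TCP orientation; "wrist_force": force on the tool from outside, world axes, zero at the start; "torque": the same for the moment, N m; "opening": opening from 0.0 (shut) to 1.0 (fully open).
Only numpy, scipy, OpenCV 4.12 (cv2) and the standard library are available. Lean on these libraries where they do the work, as an engineer would, in place of code of your own. Each camera call takes 0.05 s, during which the arm holds its last target.

### The job

Take the longer rye loaf out of the rack, where it stands on edge, and lay it down flat on the dark wooden board and let go of it; then take it again and set it flat in the middle of the scale's pan. Then slide the poise along the beam until the pointer end of the beam rests level with the middle mark, and let everything go. Leave the shorter loaf and the metal can next to the rack where they are.

Things in the scene. Friction and masses are not known exactly. Their poses are not given: they have to be found in the camera images.
- loaf: The longer dark-brown brick loaf, hard and rigid, 0.2 to 0.45 kg (unknown). At the start it stands on edge in one of the rack's two slots: own x along its 120 length, y through its 36 thickness, z up its 64 width. Origin: centre of the narrow face it stands on at the start. Flat means on either 120 x 64 face, so its y axis is vertical. Standing on edge it is stable, and a push near its top (about 50 up) along y tips it over flat.
- loaf_center (a point): The middle of that loaf (32 from its origin along its z).
- rack: Fixed wooden base 150 (x) x 180 (y) x 10 thick, with two slots parallel to its x at y = -45 and +45, each between two low steel wires 45 apart whose tops are 31 above the bench. Loaves stand on its top, 10 above the bench. Origin under its centre.
- board: Fixed dark wooden board 150 (x) x 220 (y) x 12 thick on the bench. Origin under its centre, its top is 12 above.
- scale: Fixed grey base of the bench scale. Origin on the bench under the beam's pivot. The beam runs along its y axis with its axis 85 above the bench: pan at y = -110, pivot at 0, poise between +60 and +200, pointer end at +291. Behind the pointer end (on the -x side) stands a white gauge plate, 34 wide, up to 141 high, with a black band 14 high at 85 above the bench: the middle mark. Two fork cheeks at the pivot reach 100 high.
- beam (a joint): Tilt of the beam, rad: 0 = level, pointer at the middle mark; positive = pointer end up (load too heavy for the poise's place, move the poise outwards); stops at -0.09 and +0.09. Near balance the tilt falls about 0.0055 rad for every mm that the poise moves outwards, and the beam settles in about a second once nothing touches it.
- beam_tip (a point): The pointer: end of the beam, 291 from the pivot; level with the middle mark when 85 above the bench.
- poise (a joint): Position of the poise along the beam, m: 0 = nearest the pivot (60 from it), 0.14 = outermost (200 from it). It slides with about 1.5 N of friction and stays where it is left; the notches are too shallow to catch it. For the possible loaves balance lies between 0.03 and 0.13.
- poise_grip (a point): Grip point of the brass poise (0.3 kg): in its upright grip fin, 14 thick along the beam, 30 wide across it, rising from 23 to 65 above the beam's axis; the point is 48 above the beam's axis. The block under it is 26 long, 36 wide. The fin leans with the beam (up to 6 at its top), so fingers that still touch it falsify the pointer.
- pan: Aluminium pan, 150 (x) x 110 (y), carried on the beam at its short end; a linkage keeps it level as it rises and falls by up to 10; while empty it rides high, about 10 above its level place. The load's exact place on it does not change the weighing.
- pan_top (a point): Centre of the pan's upper face, about 100 above the bench; axes as the scale's. The pan has a rim 3 high round it.
- short_loaf: The second, shorter dark loaf, also on edge in the rack: 80 long, 36 thick, 50 high. Stays. Origin at the centre of its underside.
- shaker: Closed metal can, 56 diameter, 100 high, standing on the bench between rack and board. Origin under its centre.
Not all that is in view belongs to the job. What is shaped like the loaf but pink or purple is not meant.

How it is judged:
By the outcome, as a careful person would: the job done as asked, in the order asked, and still so for the second after the job is handed in, with the robot touching nothing.
It also fails if it takes over 72 s, if anything falls off the work surface, if the arm or the gripper's body presses on something with over 40 N, if the wrist force passes 120 N, or if a joint passes its speed limit or range.

## Working session

There is one attempt and no reset: what is moved stays moved. The work goes in short steps, Python scripts to look and compute and a tool call to move; the robot and the scene stay as the last step left them, time stands still between calls to the robot, and variables do not carry over. Pictures are saved under pics/ and viewed, and the job is handed in when it is done.

Besides the shell and the picture viewer there is one more tool, called after "Request:" by a JSON object that holds its "api" and its "payload", one argument or row to a line. step_arm: Moves the arm, as the interface text tells. Its arguments: {"type":"object","properties":{"xyz":{"type":"array"},"spin":{"type":"array"},"fingers":{"type":"array"}},"required":["xyz","spin","fingers"]}

```bash
mkdir -p pics; ls; python3 - <<'E'
from bench import ctrl, eyes
import cv2
o=ctrl.get_obs(); print({k:(o[k]) for k in ['time_s','q','eef_pos','eef_rot','wrist_force','opening']})
for n in ['scene','side','wrist']:
    im=eyes.camera(n); cv2.imwrite(f'pics/{n}0.png',im[:,:,::-1]); m=eyes.camera_model(n); print(n,m)
E
```

```text
pics
{'time_s': 0.0, 'q': array([ 9.51675347e-01,  1.81531873e-01,  1.60799448e+00, -1.31265005e-05,
        1.35383239e+00, -2.06318012e-01]), 'eef_pos': array([0.23033315, 0.52622135, 0.21849588]), 'eef_rot': array([ 0.59127624, -0.38715008,  0.59243603,  0.38668693]), 'wrist_force': array([-0.35019821,  0.39873721, -0.29991225]), 'opening': 1.0023200058114865}
scene {'vertical_fov': 48.393261798604485, 'cx': 265.563203867999, 'cy': 202.01978275032792, 'pose': array([[-0.1778074 , -0.7934911 ,  0.58202783,  1.01788121],
       [ 0.98399972, -0.13653488,  0.1144674 ,  0.18621598],
       [-0.01136176,  0.59306837,  0.80507193,  0.8667067 ],
       [ 0.        ,  0.        ,  0.        ,  1.        ]])}
side {'vertical_fov': 48.28051321054939, 'cx': 281.3756189938178, 'cy': 205.99139927802258, 'pose': array([[ 0.97148748,  0.17510662, -0.1598429 ,  0.27925654],
       [-0.23650146,  0.7632301 , -0.60128768, -0.62436345],
       [ 0.01670746,  0.62194653,  0.78288146,  1.02902521],
       [ 0.        ,  0.        ,  0.        ,  1.        ]])}
wrist {'vertical_fov': 65.91491274912225, 'cx': 276.88406941278475, 'cy': 210.03051090202464, 'tool_from_camera': array([[-8.87352756e-04,  3.04597479e-01, -9.52480755e-01,
        -1.55347220e-01],
       [ 7.54255113e-05,  9.52481147e-01,  3.04597535e-01,
         7.86060258e-02],
       [ 9.99999603e-01,  1.98444114e-04, -8.68161192e-04,
         2.03646138e-04],
       [ 0.00000000e+00,  0.00000000e+00,  0.00000000e+00,
         1.00000000e+00]])}
```

View pics/scene0.png

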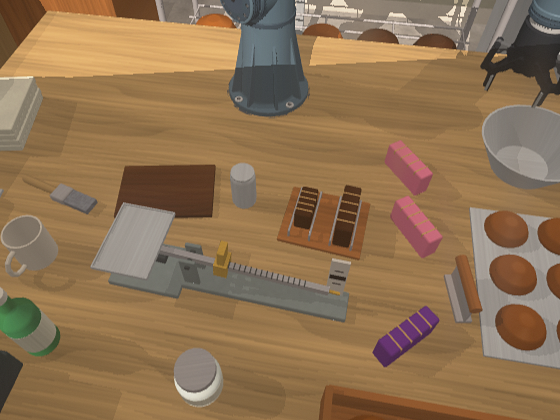

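View pics/side0.png

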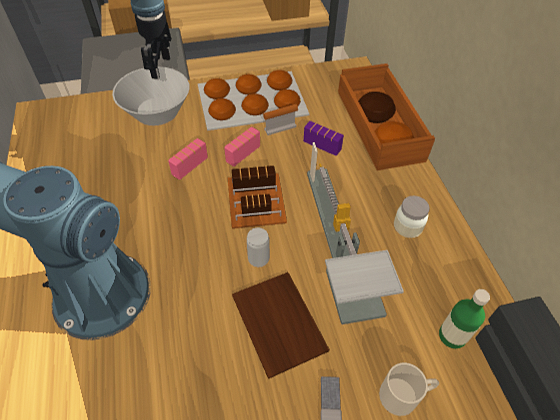

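View pics/wrist0.png

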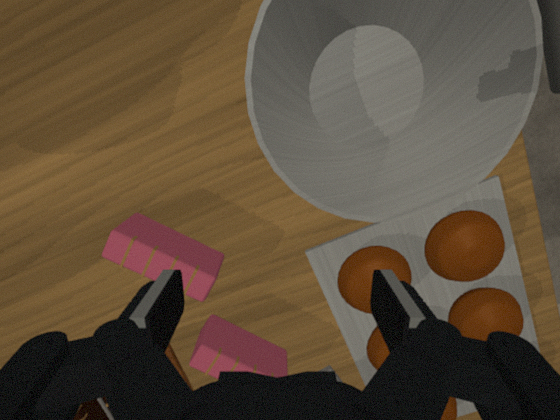

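The longer loaf candidates in the scene image are:
- The long dark loaf in the rack at (346,215).
- The short dark loaf at (305,207).
- The pink bricks at (408,167) and (415,226).
- The purple brick at (406,335).

By the description I choose (346,215). I'll check it in a close crop next.

```bash
python3 - <<'E'
import cv2
def crop(f,x0,y0,x1,y1,o):
    im=cv2.imread(f)[y0:y1,x0:x1]; s=min(800/(x1-x0),600/(y1-y0)); 
    cv2.imwrite(o,cv2.resize(im,None,fx=s,fy=s,interpolation=cv2.INTER_CUBIC)); print(o,s)
crop('pics/scene0.png',270,175,390,265,'pics/c1.png')
crop('pics/scene0.png',85,155,365,325,'pics/c2.png')
crop('pics/side0.png',215,150,315,240,'pics/c3.png')
crop('pics/side0.png',220,130,420,390,'pics/c4.png')
E
```

```text
pics/c1.png 6.666666666666667
pics/c2.png 2.857142857142857
pics/c3.png 6.666666666666667
pics/c4.png 2.3076923076923075
```

View pics/c1.png

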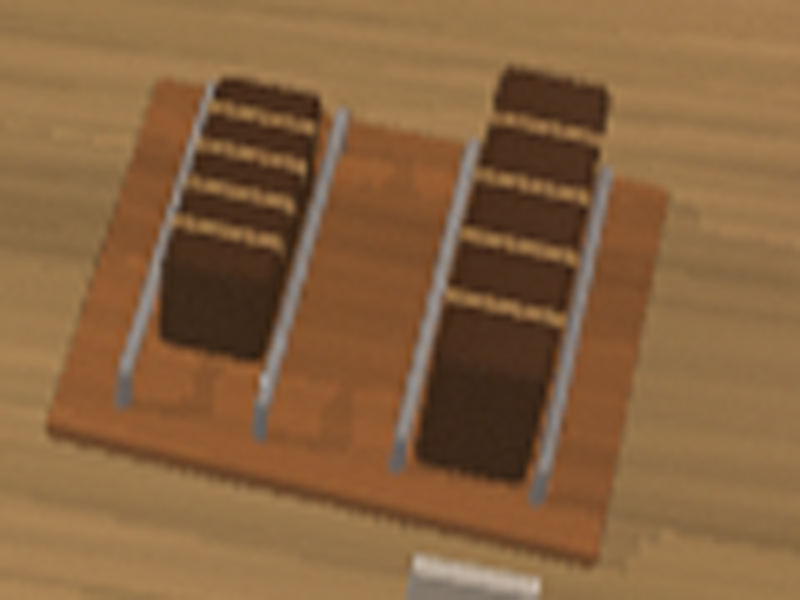

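View pics/c2.png

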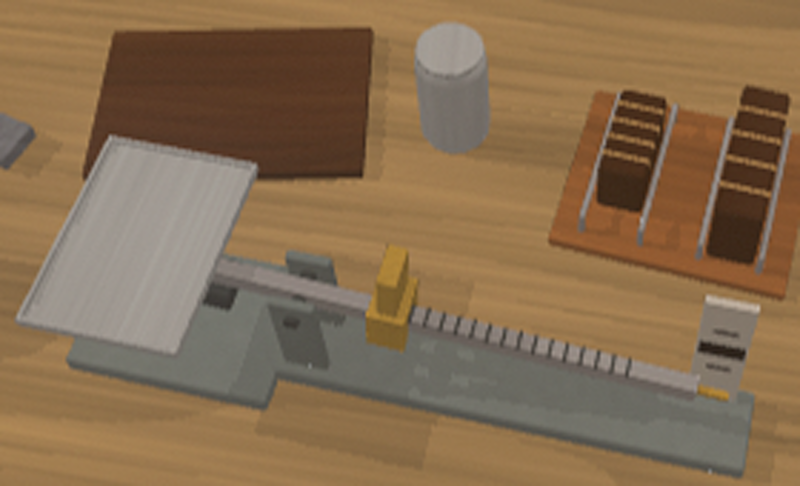

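View pics/c3.png

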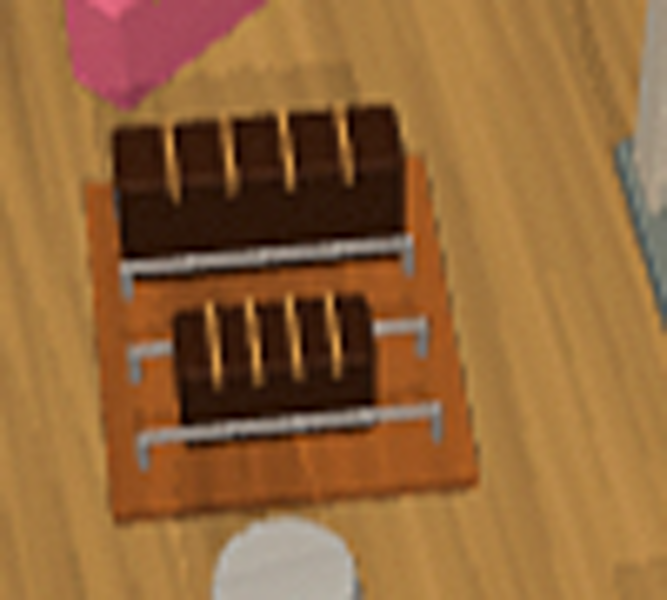

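View pics/c4.png

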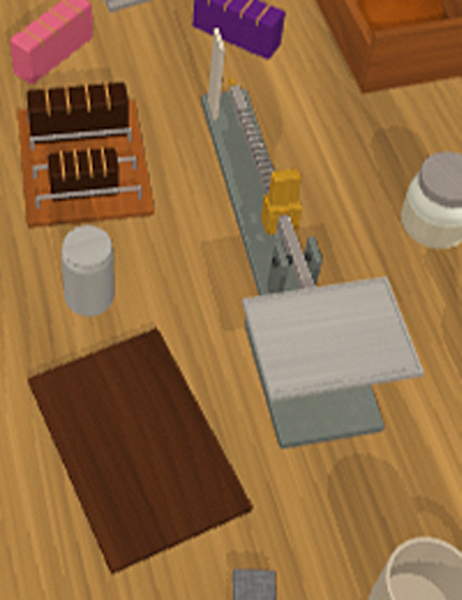

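```bash
cat > h.py <<'E'
import numpy as np, cv2
from scipy.optimize import least_squares
from bench import ctrl, eyes
def proj(name,P,m=None):
    m=m or eyes.camera_model(name); T=np.linalg.inv(m['pose'])
    p=np.asarray(P)@T[:3,:3].T+T[:3,3]; f=210/np.tan(np.radians(m['vertical_fov'])/2)
    return np.c_[m['cx']+f*p[:,0]/-p[:,2], m['cy']-f*p[:,1]/-p[:,2]]
def ray(name,uv):
    m=eyes.camera_model(name); f=210/np.tan(np.radians(m['vertical_fov'])/2)
    d=np.array([(uv[0]-m['cx'])/f,-(uv[1]-m['cy'])/f,-1.]); return m['pose'][:3,3],m['pose'][:3,:3]@d
def atz(name,uv,z):
    o,d=ray(name,uv); return o+d*(z-o[2])/d[2]
def tri(uvs):
    A=[];b=[]
    for n,uv in uvs:
        o,d=ray(n,uv); d=d/np.linalg.norm(d); M=np.eye(3)-np.outer(d,d); A.append(M); b.append(M@o)
    return np.linalg.lstsq(np.vstack(A),np.hstack(b),rcond=None)[0]
def fit(obs,x0,freez=False):
    """obs: list (cam, uv, (x,y,z) local)"""
    def place(p,L):
        c,s=np.cos(p[2]),np.sin(p[2]); return np.array([p[0]+c*L[0]-s*L[1],p[1]+s*L[0]+c*L[1],L[2]+(p[3] if freez else 0)])
    def r(p): return np.hstack([proj(n,[place(p,L)])[0]-uv for n,uv,L in obs])
    s=least_squares(r,x0); return s.x,r(s.x).reshape(-1,2)
def snap(name,out,box=None):
    im=eyes.camera(name)[:,:,::-1]
    cv2.imwrite(out,im)
    if box:
        x0,y0,x1,y1=box; s=min(800/(x1-x0),600/(y1-y0))
        cv2.imwrite(out,cv2.resize(im[y0:y1,x0:x1],None,fx=s,fy=s,interpolation=cv2.INTER_CUBIC)); print(out,s)
    return im
E
cat > m1.py <<'E'
from h import *
S=lambda o,s,l:[(x/s+o[0],y/s+o[1]) for x,y in l]
c1=lambda l:S((270,175),6.6667,l); c2=lambda l:S((85,155),2.857,l); c3=lambda l:S((215,150),6.6667,l); c4=lambda l:S((220,130),2.3077,l)
def mk(n,uv,L,z): return [(n,u,(a/1e3,b/1e3,z)) for u,(a,b) in zip(uv,L)]
def show(t,o,x0,fz=False):
    p,r=fit(o,x0,fz); print(t,np.round(p,4)); print(np.round(r,1).tolist())
A=[(-75,-90),(-75,90),(75,90),(75,-90)]
show('rack',mk('scene',c1([(158,78),(668,190),(603,550),(50,425)]),A,.01)+mk('side',c3([(115,512),(85,183),(418,155),(478,480)]),A,.01),[.5,.2,0])
A=[(-60,-18),(-60,18),(60,18),(60,-18)]
show('loaf',mk('scene',c1([(505,68),(608,88),(552,380),(425,362)]),A,.074)+mk('side',c3([(120,192),(113,130),(395,106),(403,178)]),A,.074),[.5,.2,0])
A=[(-75,-110),(-75,110),(75,110),(75,-110)]
show('board',mk('scene',c2([(115,32),(373,28),(362,178)]),A,.012)+mk('side',c4([(112,572),(28,380),(157,328),(251,507)]),A,.012),[.5,0,0])
A=[(-75,-165),(-75,-55),(75,-55),(75,-165)]
show('scale(pan)',mk('scene',c2([(110,137),(257,167),(178,352),(18,320)]),A,.1)+mk('side',c4([(275,398),(245,300),(388,278),(422,373)]),A,.1),[.5,0,0,0],True)
print('fin top',tri([('scene',c2([(398,250)])[0]),('side',c4([(286,174)])[0])]))
print('shaker top',tri([('scene',c2([(450,50)])[0]),('side',c4([(88,247)])[0])]))
print('pointer tip',tri([('scene',c2([(715,394)])[0]),('side',c4([(230,84)])[0])]))
E
python3 m1.py
```

```text
rack [ 0.425   0.2021 -0.098 ]
[[-0.4, -0.8], [0.2, -1.1], [-0.5, 0.7], [-0.9, -0.1], [-0.3, -0.3], [-0.5, -0.6], [0.5, -1.2], [0.6, -1.3]]
loaf [ 0.4294  0.2451 -0.1078]
[[-1.0, -1.3], [0.1, -0.7], [-1.5, 0.8], [-0.1, -0.7], [-0.4, -0.8], [-0.2, -1.1], [0.5, -1.2], [0.9, -2.5]]
board [ 0.4022 -0.171   0.1828]
[[-1.0, -1.2], [-0.6, -0.8], [-0.8, -2.3], [-0.3, -0.9], [0.2, -1.9], [0.8, -1.0], [1.2, -0.1]]
scale(pan) [ 0.6051 -0.0428 -0.0485  0.0098]
[[-0.3, 0.2], [-0.2, -0.6], [-0.6, 1.4], [-0.9, 0.6], [-1.6, 0.0], [-1.1, -0.3], [-1.0, -0.6], [0.6, -0.4]]
fin top [0.60378198 0.02415098 0.14823998]
shaker top [0.39193592 0.01308391 0.09539752]
pointer tip [0.61840117 0.23810953 0.05617774]
```

```bash
python3 - <<'E'
from h import *
from scipy.spatial.transform import Rotation as R
o=ctrl.get_obs(); q=o['eef_rot']; M=R.from_quat([q[1],q[2],q[3],q[0]]).as_matrix(); print(M.round(3))
a=np.arctan2(M[1,2],M[0,2]); print('jaw yaw',a, ctrl.tcp_to_tips)
for n,y in [('loaf',-.102),('board',.183),('scale',-.0485)]:
    print(n,[round(y+s*np.pi/2-a,3) for s in(-3,-1,1)])
print('delta to loaf mm',(np.array([.4295,.246])-o['eef_pos'][:2])*1000)
E
```

```text
[[-0.001 -0.916  0.401]
 [-0.001  0.401  0.916]
 [-1.     0.    -0.001]]
jaw yaw 1.157964650078389 0.011
loaf [np.float64(-5.972), np.float64(-2.831), np.float64(0.311)]
board [np.float64(-5.687), np.float64(-2.546), np.float64(0.596)]
scale [np.float64(-5.919), np.float64(-2.777), np.float64(0.364)]
delta to loaf mm [ 199.07440551 -280.3743753 ]
```

Request:
{"api": "step_arm", "payload": {
  "xyz": [
    [50,-70,0],
    [100,-140,0],
    [150,-210,0],
    [199,-280,0],
    [199,-280,0],
    [199,-280,0],
    [199,-280,0],
    [199,-280,0],
    [199,-280,0],
    [199,-280,0]
  ],
  "spin": [0.08,0.16,0.24,0.311,0.311,0.311,0.311,0.311,0.311,0.311],
  "fingers": [100,100,100,100,100,100,100,100,100,100]
}}

```text
time_s: 1.15
eef_pos: [0.429, 0.2474, 0.2192]
eef_rot: [0.525, -0.474, 0.525, 0.474]
wrist_force: [0.2, 0.4, -0.3]
opening: 0.998
```

```bash
python3 - <<'E'
from h import *
snap('wrist','pics/w1.png')
E
```

```text
(no output)
```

View pics/w1.png

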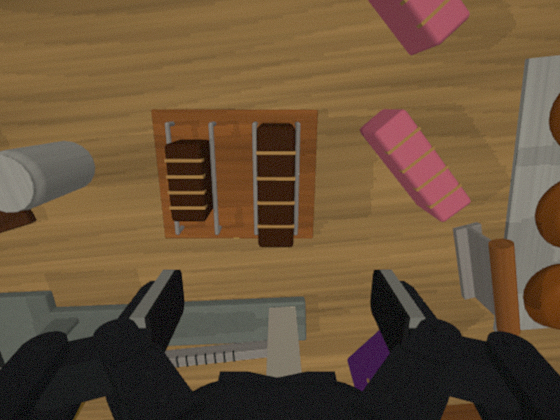

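Request:
{"api": "step_arm", "payload": {
  "xyz": [
    [0,0,-50],
    [0,0,-100],
    [0,0,-140],
    [0,0,-169],
    [0,0,-169],
    [0,0,-169],
    [0,0,-169],
    [0,0,-169],
    [0,0,-169]
  ],
  "spin": [0,0,0,0,0,0,0,0,0],
  "fingers": [100,100,100,100,100,20,20,20,20]
}}

```text
time_s: 2.1
eef_pos: [0.431, 0.2472, 0.0526]
eef_rot: [0.526, -0.475, 0.524, 0.473]
wrist_force: [-1.8, -1.1, 6.1]
opening: 0.398
```

Request:
{"api": "step_arm", "payload": {
  "xyz": [
    [0,0,0],
    [0,0,10],
    [0,0,40],
    [0,0,80],
    [0,0,125],
    [0,0,125],
    [0,0,125]
  ],
  "spin": [0,0,0,0,0,0,0],
  "fingers": [0,0,0,0,0,0,0]
}}

```text
time_s: 2.8
eef_pos: [0.4303, 0.2469, 0.1769]
eef_rot: [0.526, -0.474, 0.524, 0.473]
wrist_force: [-0.4, 0.6, -3.7]
opening: 0.401
```

```bash
python3 - <<'E'
from h import *
print(ctrl.get_obs()['wrist_force'],ctrl.get_obs()['opening'])
snap('scene','pics/s2.png',(200,100,400,300))
E
```

```text
[-0.37135642  0.59584436 -3.68954678] 0.401379916656019
pics/s2.png 3.0
```

View pics/s2.png

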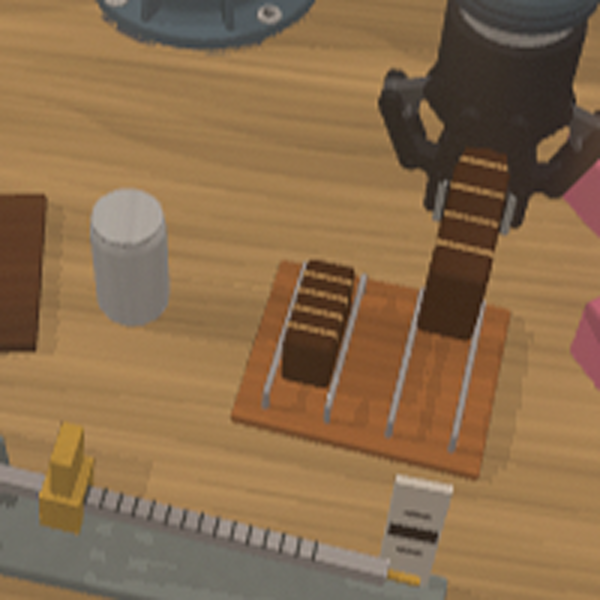

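Request:
{"api": "step_arm", "payload": {
  "xyz": [
    [-4,-40,0],
    [-9,-90,0],
    [-14,-140,0],
    [-19,-190,0],
    [-24,-240,0],
    [-29,-290,0],
    [-34,-335,0],
    [-37,-369,0],
    [-37,-369,0],
    [-37,-369,0]
  ],
  "spin": [0.03,0.07,0.11,0.15,0.19,0.23,0.26,0.285,0.285,0.285],
  "fingers": [0,0,0,0,0,0,0,0,0,0]
}}

```text
time_s: 3.85
eef_pos: [0.3913, -0.1221, 0.1737]
eef_rot: [0.453, -0.542, 0.453, 0.544]
wrist_force: [-0.7, 0.6, -3.7]
opening: 0.398
```

Request:
{"api": "step_arm", "payload": {
  "xyz": [
    [0,0,-40],
    [0,0,-80],
    [0,0,-105],
    [0,0,-105],
    [0,0,-105]
  ],
  "spin": [0,0,0,0,0],
  "fingers": [0,0,0,0,0]
}}

```text
time_s: 4.35
eef_pos: [0.3923, -0.1209, 0.0701]
eef_rot: [0.452, -0.543, 0.452, 0.545]
wrist_force: [-0.0, 0.0, -2.9]
opening: 0.398
```

```bash
python3 - <<'E'
from h import *
print(ctrl.get_obs()['wrist_force'],ctrl.get_obs()['opening'])
snap('side','pics/d3.png',(200,200,400,400))
E
```

```text
[-0.03527043  0.01817068 -2.88322093] 0.39750724998326764
pics/d3.png 3.0
```

View pics/d3.png

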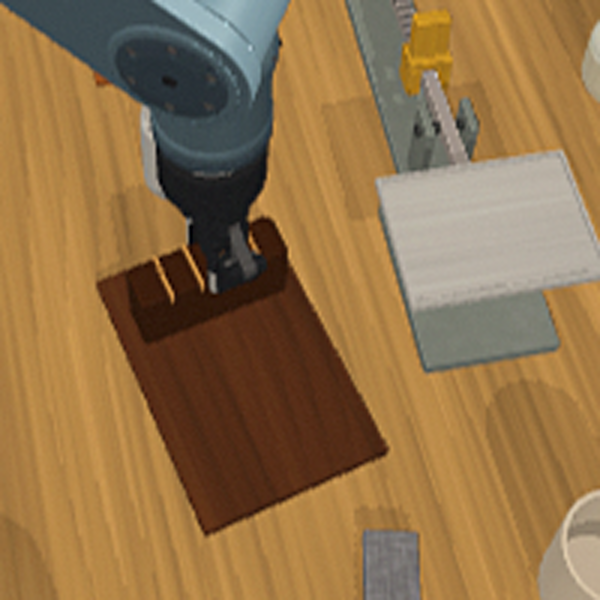

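The side view shows the loaf upright in the grip, aligned with the board edge and just above the board, near crop (210,285). Next I lower it.

Request:
{"api": "step_arm", "payload": {
  "xyz": [
    [0,0,-8],
    [0,0,-13],
    [0,0,-15],
    [0,0,-16],
    [0,0,-16]
  ],
  "spin": [0,0,0,0,0],
  "fingers": [0,0,0,0,0]
}}

```text
time_s: 4.9
eef_pos: [0.3926, -0.1224, 0.0547]
eef_rot: [0.452, -0.544, 0.452, 0.544]
wrist_force: [-3.0, 0.1, 0.9]
opening: 0.405
```

Request:
{"api": "step_arm", "payload": {
  "xyz": [
    [0,0,0],
    [0,0,0],
    [0,0,0],
    [0,0,15],
    [0,0,40],
    [0,0,65],
    [0,0,65]
  ],
  "spin": [0,0,0,0,0,0,0],
  "fingers": [80,100,100,100,100,100,100]
}}

```text
time_s: 5.6
eef_pos: [0.3951, -0.1238, 0.1227]
eef_rot: [-0.452, 0.546, -0.452, -0.541]
wrist_force: [0.2, 0.5, 0.4]
opening: 1.002
```

Request:
{"api": "step_arm", "payload": {
  "xyz": [
    [-8,46,0],
    [-8,46,0],
    [-8,46,0],
    [-8,46,-30],
    [-8,46,-50],
    [-8,46,-50],
    [-8,46,-50]
  ],
  "spin": [0,0,0,0,0,0,0],
  "fingers": [0,0,0,0,0,0,0]
}}

```text
time_s: 6.3
eef_pos: [0.3846, -0.0767, 0.0693]
eef_rot: [0.452, -0.543, 0.452, 0.544]
wrist_force: [0.4, -0.5, 1.4]
opening: -0.003
```

```bash
python3 - <<'E'
from h import *
print(ctrl.get_obs()['wrist_force'],ctrl.get_obs()['opening'])
snap('side','pics/d4.png',(200,200,400,400))
snap('scene','pics/s4.png',(80,100,280,300))
E
```

```text
[ 0.38764834 -0.49501104  1.4004707 ] -0.0032974225197676416
pics/d4.png 3.0
pics/s4.png 3.0
```

View pics/d4.png

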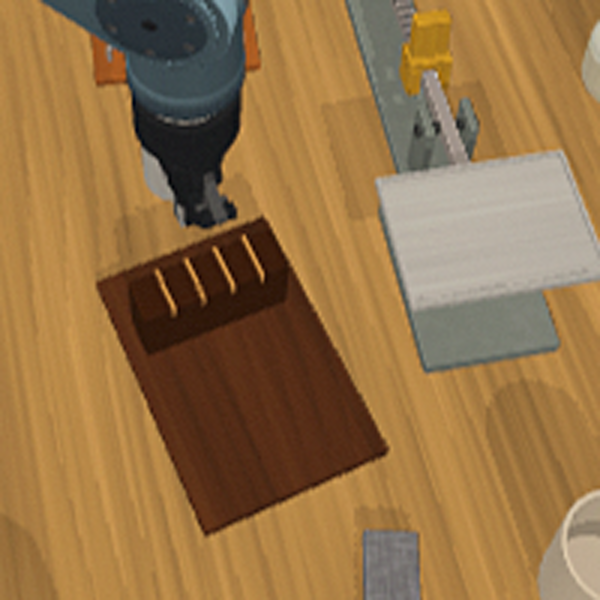

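View pics/s4.png

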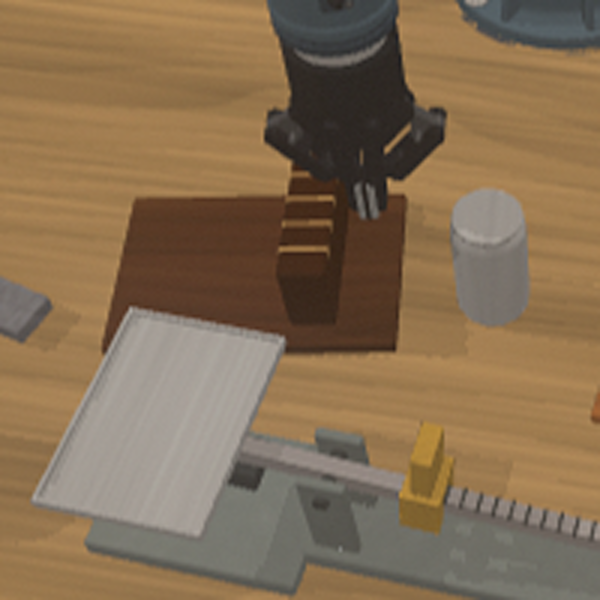

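Request:
{"api": "step_arm", "payload": {
  "xyz": [
    [1,-7,0],
    [3,-14,0],
    [4,-20,0],
    [5,-26,0],
    [6,-32,0],
    [7,-38,0],
    [8,-44,0],
    [9,-49,0],
    [9,-49,0],
    [9,-49,0]
  ],
  "spin": [0,0,0,0,0,0,0,0,0,0],
  "fingers": [0,0,0,0,0,0,0,0,0,0]
}}

```text
time_s: 7.4
eef_pos: [0.3936, -0.1253, 0.0693]
eef_rot: [0.452, -0.543, 0.452, 0.544]
wrist_force: [-0.2, 0.0, 0.2]
opening: 0.0
```

```bash
python3 - <<'E'
from h import *
print(ctrl.get_obs()['wrist_force'],ctrl.get_obs()['opening'])
snap('side','pics/d5.png',(200,200,400,400))
snap('scene','pics/s5.png',(80,100,280,300))
E
```

```text
[-0.19410346  0.04009277  0.18584686] 5.072075329977549e-05
pics/d5.png 3.0
pics/s5.png 3.0
```

View pics/d5.png

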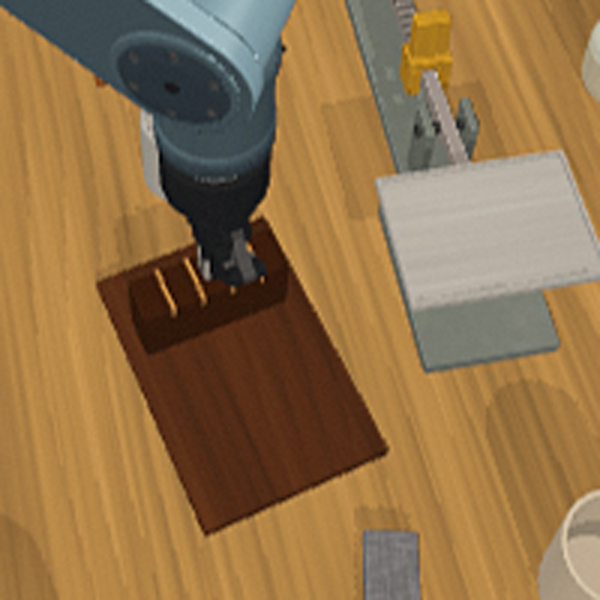

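View pics/s5.png

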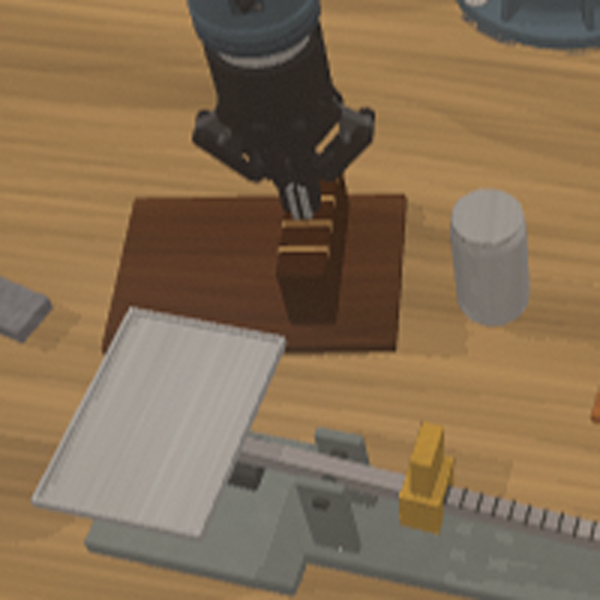

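```bash
python3 - <<'E'
from h import *
for z in (.058,.0693,.076,.09): print(z,[( (proj('scene',[(.3936,-.1253,z)])[0]-(80,100))*3).round(), ((proj('side',[(.3936,-.1253,z)])[0]-(200,200))*3).round()])
c=np.array([.3926,-.1224]);u=np.array([.983,.182]);v=np.array([-.182,.983])
P=[list(c+a*u+b*v)+[.076] for a in(-.06,.06) for b in(-.018,.018)]
print(((proj('scene',P)-(80,100))*3).round(),((proj('side',P)-(200,200))*3).round())
snap('wrist','pics/w5.png')
E
```

```text
0.058 [array([308., 228.]), array([214., 283.])]
0.0693 [array([306., 219.]), array([214., 276.])]
0.076 [array([304., 213.]), array([214., 271.])]
0.09 [array([301., 200.]), array([214., 262.])]
[[293. 152.]
 [340. 152.]
 [275. 277.]
 [325. 276.]] [[147. 317.]
 [129. 277.]
 [293. 259.]
 [274. 222.]]
```

View pics/w5.png

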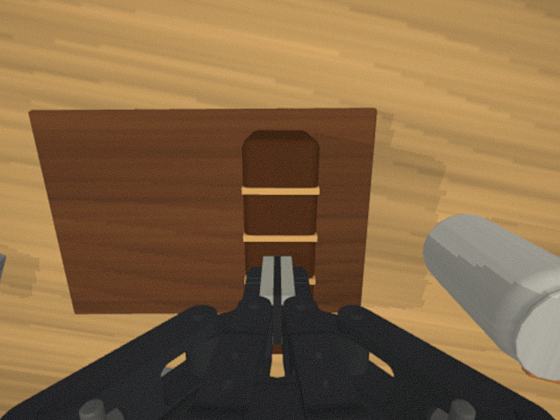

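```bash
python3 - <<'E'
from h import *
for z in (.05,.058,.0693,.08): print(z,[( (proj('scene',[(.3846,-.0767,z)])[0]-(80,100))*3).round(), ((proj('side',[(.3846,-.0767,z)])[0]-(200,200))*3).round()])
for f,b in (('s4',(330,150,450,270)),('d4',(150,160,270,280)),('s5',(240,150,360,270))):
    im=cv2.imread(f'pics/{f}.png'); cv2.imwrite(f'pics/z{f}.png',cv2.resize(im[b[1]:b[3],b[0]:b[2]],None,fx=4,fy=4))
im=np.hstack([cv2.imread(f'pics/z{f}.png')[:, :] for f in('s4','d4','s5')]); cv2.imwrite('pics/zz.png',cv2.resize(im,(798,266)))
E
```

```text
0.05 [array([375., 234.]), array([189., 236.])]
0.058 [array([374., 228.]), array([189., 231.])]
0.0693 [array([372., 218.]), array([189., 223.])]
0.08 [array([370., 208.]), array([189., 216.])]
```

View pics/zz.png

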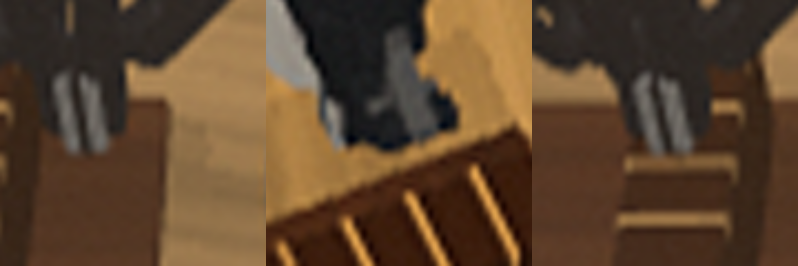

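The wrist and scene views show that the closed fingers passed over the loaf top at scene crop (300,215), and the loaf did not move. I'll find the true tip height by touching down gently.

Request:
{"api": "step_arm", "payload": {
  "xyz": [
    [0,0,-2],
    [0,0,-2]
  ],
  "spin": [0,0],
  "fingers": [0,0]
}}

```text
time_s: 7.75
eef_pos: [0.3935, -0.125, 0.0671]
eef_rot: [0.452, -0.544, 0.452, 0.544]
wrist_force: [-1.2, 0.5, 0.6]
opening: -0.0
```

Request:
{"api": "step_arm", "payload": {
  "xyz": [
    [0,0,-2],
    [0,0,-2]
  ],
  "spin": [0,0],
  "fingers": [0,0]
}}

```text
time_s: 7.95
eef_pos: [0.3935, -0.1251, 0.0651]
eef_rot: [0.452, -0.544, 0.452, 0.544]
wrist_force: [-0.6, 0.1, 0.1]
opening: -0.002
```

Request:
{"api": "step_arm", "payload": {
  "xyz": [
    [0,0,-2],
    [0,0,-2]
  ],
  "spin": [0,0],
  "fingers": [0,0]
}}

```text
time_s: 8.15
eef_pos: [0.3938, -0.1254, 0.0641]
eef_rot: [0.452, -0.544, 0.452, 0.544]
wrist_force: [-3.7, 2.4, 10.7]
opening: -0.003
```

Request:
{"api": "step_arm", "payload": {
  "xyz": [
    [0,0,10],
    [0,0,30]
  ],
  "spin": [0,0],
  "fingers": [0,0]
}}

```text
time_s: 8.35
eef_pos: [0.3926, -0.1246, 0.0928]
eef_rot: [0.452, -0.543, 0.452, 0.545]
wrist_force: [-0.3, -0.4, 0.2]
opening: 0.001
```

```bash
python3 - <<'E'
from h import *
j=np.array([.102,.995,0]);x=np.array([.995,-.102,0])
for z in (.15,.166,.176,.187,.197):
    c=np.array([.4303,.2469,z])
    P=[c+x*.011+j*.022,c+x*.011-j*.022]; print(z,((proj('scene',P)-(200,100))*3).round().tolist())
im=cv2.imread('pics/s2.png')[60:360,370:600]; cv2.imwrite('pics/zs2.png',cv2.resize(im,None,fx=2,fy=2))
# z of loaf top corners in s2
print(ctrl.get_obs()['q'])
E
```

```text
0.15 [[493.0, 276.0], [425.0, 261.0]]
0.166 [[497.0, 260.0], [428.0, 246.0]]
0.176 [[499.0, 250.0], [430.0, 236.0]]
0.187 [[502.0, 239.0], [432.0, 225.0]]
0.197 [[505.0, 229.0], [434.0, 214.0]]
[-5.97333915e-01 -2.26450621e-02  2.10851982e+00 -1.42369672e-05
  1.05887557e+00 -2.35124448e+00]
```

View pics/zs2.png

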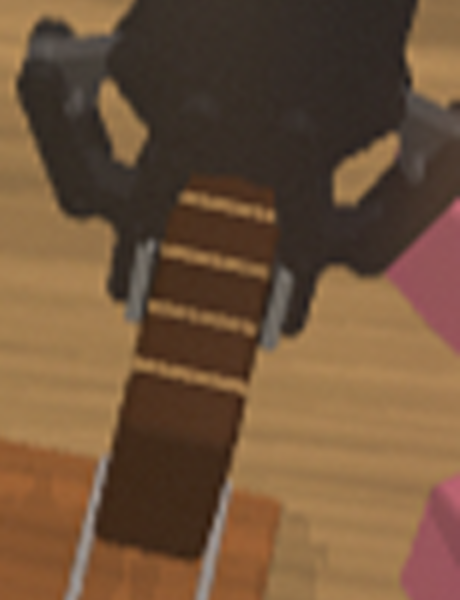

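The touch and the pixel check agree: the shut tips sit about 11 mm above the reported TCP height, not 11 mm below it. I'll use that from here on.

Request:
{"api": "step_arm", "payload": {
  "xyz": [
    [-9,49,0],
    [-9,49,0],
    [-9,49,-20],
    [-9,49,-43],
    [-9,49,-43],
    [-9,49,-43]
  ],
  "spin": [0,0,0,0,0,0],
  "fingers": [0,0,0,0,0,0]
}}

```text
time_s: 8.95
eef_pos: [0.3844, -0.0763, 0.0505]
eef_rot: [0.452, -0.543, 0.452, 0.544]
wrist_force: [0.2, -0.7, 0.5]
opening: 0.002
```

Request:
{"api": "step_arm", "payload": {
  "xyz": [
    [1,-7,0],
    [3,-14,0],
    [4,-20,0],
    [5,-26,0],
    [6,-32,0],
    [7,-37,0]
  ],
  "spin": [0,0,0,0,0,0],
  "fingers": [0,0,0,0,0,0]
}}

```text
time_s: 9.55
eef_pos: [0.3918, -0.114, 0.0505]
eef_rot: [-0.452, 0.544, -0.452, -0.543]
wrist_force: [-0.6, 0.2, 0.4]
opening: -0.005
```

```bash
python3 - <<'E'
from h import *
print(ctrl.get_obs()['wrist_force'])
a=snap('side','pics/d6.png',(200,200,400,400))
snap('scene','pics/s6.png',(80,100,280,300))
cv2.imwrite('pics/j6.png',np.hstack([cv2.imread('pics/d6.png'),cv2.imread('pics/s6.png')])[::1,::1][:, :][0:600:2,0:1200:2])
E
```

```text
[-0.56989208  0.20816851  0.44944214]
pics/d6.png 3.0
pics/s6.png 3.0
```

View pics/j6.png

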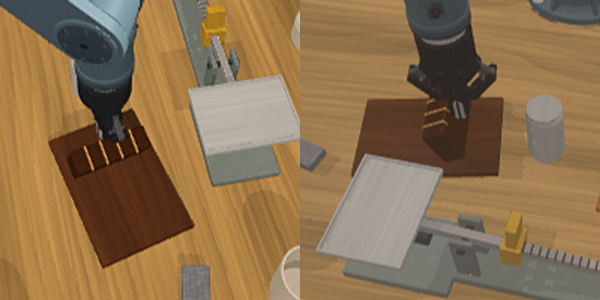

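The loaf is tipping, so I keep pushing.

Request:
{"api": "step_arm", "payload": {
  "xyz": [
    [1,-6,0],
    [2,-12,0],
    [3,-18,0],
    [4,-24,0],
    [4,-24,0],
    [4,-24,0],
    [4,-24,40],
    [4,-24,90],
    [4,-24,90]
  ],
  "spin": [0,0,0,0,0,0,0,0,0],
  "fingers": [0,0,0,0,0,0,0,100,100]
}}

```text
time_s: 10.55
eef_pos: [0.3994, -0.1396, 0.1465]
eef_rot: [-0.452, 0.548, -0.452, -0.54]
wrist_force: [0.0, -0.5, 0.4]
opening: 0.333
```

```bash
python3 - <<'E'
from h import *
snap('side','pics/d7.png',(200,200,400,400))
snap('scene','pics/s7.png',(80,120,240,240))
E
```

```text
pics/d7.png 3.0
pics/s7.png 5.0
```

View pics/d7.png

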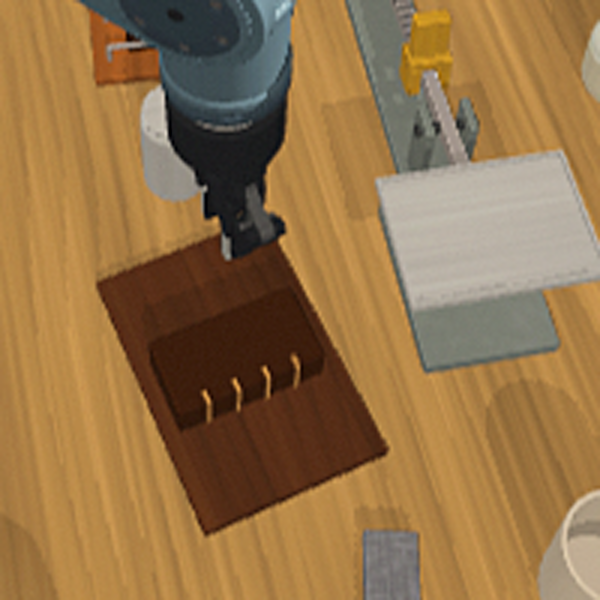

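View pics/s7.png

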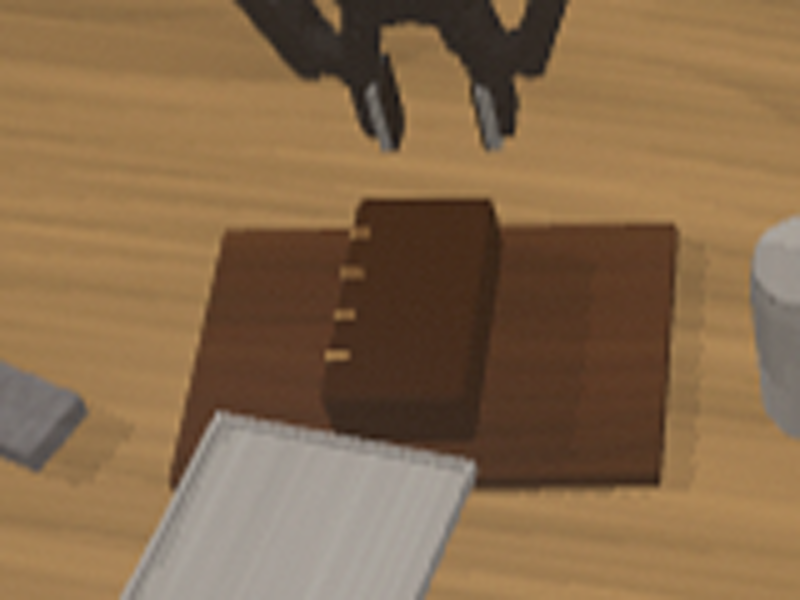

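```bash
python3 - <<'E'
from h import *
A=[(-.06,-.032),(-.06,.032),(.06,.032),(.06,-.032)]
sc=[(360,202),(493,202),(474,407),(325,403)]; sd=[(180,410),(150,350),(294,290),(324,352)]
o=[('scene',(x/5+80,y/5+120),a+(.048,)) for (x,y),a in zip(sc,A)]+[('side',(x/3+200,y/3+200),a+(.048,)) for (x,y),a in zip(sd,A)]
p,r=fit(o,[.4,-.17,.18]); print(p.round(4),r.round(1).tolist())
ob=ctrl.get_obs(); print(ob['eef_pos'],(p[:2]-ob['eef_pos'][:2])*1e3, ob['opening'])
E
```

```text
[ 0.4013 -0.1746  0.1937] [[-1.3, -1.3], [-0.5, -1.9], [-2.0, -1.8], [-1.4, -0.4], [0.7, 0.9], [-0.5, -3.8], [-0.8, -3.4], [1.6, -0.8]]
[ 0.39649857 -0.13764621  0.14171815] [  4.82285346 -36.95673962] 0.5103108983521802
```

Request:
{"api": "step_arm", "payload": {
  "xyz": [
    [5,-37,0],
    [5,-37,0],
    [5,-37,-40],
    [5,-37,-80],
    [5,-37,-80],
    [5,-37,-80]
  ],
  "spin": [0.01,0.01,0.01,0.01,0.01,0.01],
  "fingers": [100,100,100,100,100,100]
}}

```text
time_s: 11.25
eef_pos: [0.3995, -0.173, 0.0595]
eef_rot: [0.449, -0.544, 0.449, 0.547]
wrist_force: [0.4, 0.2, 0.9]
opening: 0.999
```

```bash
python3 - <<'E'
from h import *
snap('wrist','pics/w8.png')
E
```

```text
(no output)
```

View pics/w8.png

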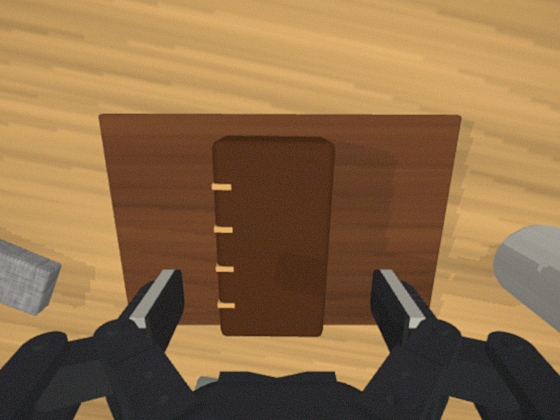

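Request:
{"api": "step_arm", "payload": {
  "xyz": [
    [1,-3,-25],
    [1,-3,-45],
    [1,-3,-53],
    [1,-3,-53],
    [1,-3,-53]
  ],
  "spin": [0,0,0,0,0],
  "fingers": [100,100,100,100,100]
}}

```text
time_s: 11.8
eef_pos: [0.4026, -0.1779, 0.0088]
eef_rot: [-0.449, 0.547, -0.449, -0.545]
wrist_force: [1.2, -0.5, -0.4]
opening: 0.999
```

```bash
python3 - <<'E'
from h import *
snap('side','pics/d9.png',(200,200,400,400))
snap('scene','pics/s9.png',(80,100,280,240))
E
```

```text
pics/d9.png 3.0
pics/s9.png 4.0
```

View pics/s9.png

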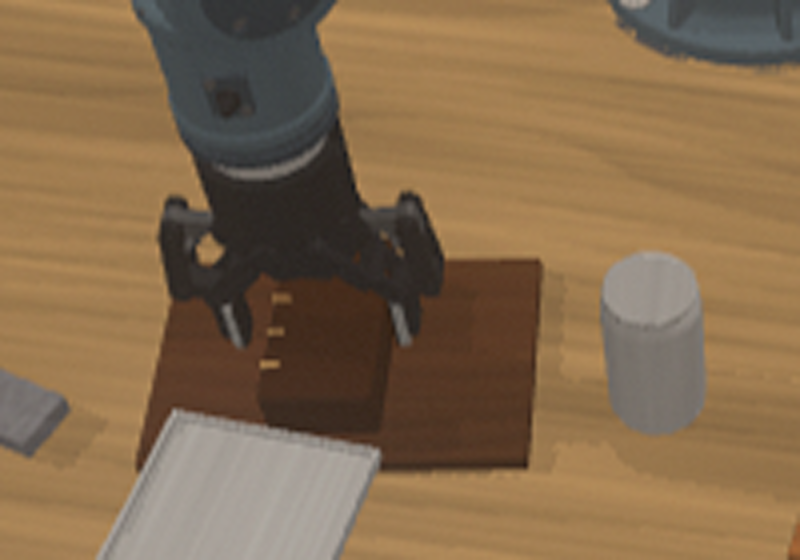

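Request:
{"api": "step_arm", "payload": {
  "xyz": [
    [0,0,-4],
    [0,0,-4],
    [0,0,-4],
    [0,0,-4],
    [0,0,-4],
    [0,0,-4]
  ],
  "spin": [0,0,0,0,0,0],
  "fingers": [100,50,0,0,0,0]
}}

```text
time_s: 12.5
eef_pos: [0.4016, -0.1771, 0.0037]
eef_rot: [0.45, -0.546, 0.449, 0.546]
wrist_force: [-1.0, 2.3, 6.4]
opening: 0.738
```

Request:
{"api": "step_arm", "payload": {
  "xyz": [
    [0,0,10],
    [0,0,40],
    [0,0,85],
    [0,0,130],
    [0,0,150],
    [0,0,150]
  ],
  "spin": [0,0,0,0,0,0],
  "fingers": [0,0,0,0,0,0]
}}

```text
time_s: 13.1
eef_pos: [0.4035, -0.1788, 0.157]
eef_rot: [-0.449, 0.549, -0.449, -0.543]
wrist_force: [0.5, 0.0, -3.8]
opening: 0.737
```

Request:
{"api": "step_arm", "payload": {
  "xyz": [
    [40,5,0],
    [90,11,0],
    [140,18,0],
    [180,23,0],
    [197,25,0],
    [197,25,0],
    [197,25,0]
  ],
  "spin": [-0.05,-0.11,-0.17,-0.22,-0.24,-0.24,-0.24],
  "fingers": [0,0,0,0,0,0,0]
}}

```text
time_s: 13.8
eef_pos: [0.597, -0.1516, 0.1506]
eef_rot: [0.511, -0.487, 0.512, 0.49]
wrist_force: [-0.5, 0.1, -3.2]
opening: 0.733
```

```bash
python3 - <<'E'
from h import *
snap('scene','pics/s10.png',(60,130,260,330))
snap('wrist','pics/w10.png')
E
```

```text
pics/s10.png 3.0
```

View pics/s10.png

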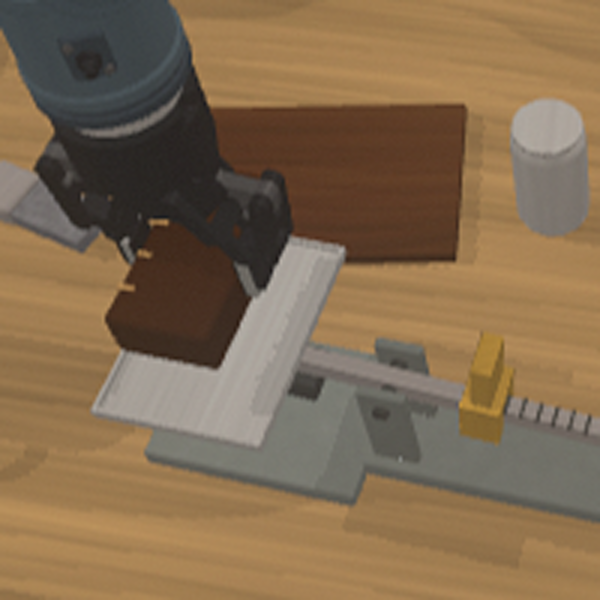

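View pics/w10.png

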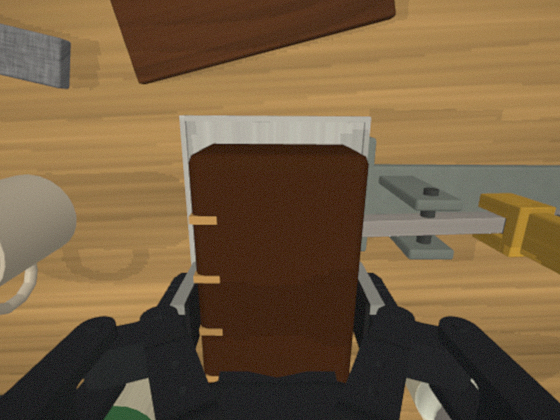

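Request:
{"api": "step_arm", "payload": {
  "xyz": [
    [1,0,-20],
    [2,0,-38],
    [2,0,-44],
    [2,0,-47],
    [2,0,-50],
    [2,0,-52],
    [2,0,-52]
  ],
  "spin": [0,0,0,0,0,0,0],
  "fingers": [0,0,0,0,0,0,0]
}}

```text
time_s: 14.6
eef_pos: [0.6008, -0.1524, 0.1018]
eef_rot: [0.512, -0.488, 0.511, 0.488]
wrist_force: [0.5, 0.1, -3.4]
opening: 0.734
```

Request:
{"api": "step_arm", "payload": {
  "xyz": [
    [0,0,-2],
    [0,0,-4],
    [0,0,-5],
    [0,0,-5]
  ],
  "spin": [0,0,0,0],
  "fingers": [0,0,0,0]
}}

```text
time_s: 15.0
eef_pos: [0.6007, -0.1523, 0.0963]
eef_rot: [0.512, -0.488, 0.512, 0.488]
wrist_force: [1.1, 0.1, -2.8]
opening: 0.736
```

```bash
python3 - <<'E'
from h import *
print(ctrl.get_obs()['wrist_force'])
snap('scene','pics/s11.png',(60,130,360,330))
E
```

```text
[ 1.12250312  0.08022333 -2.78066704]
pics/s11.png 2.6666666666666665
```

View pics/s11.png

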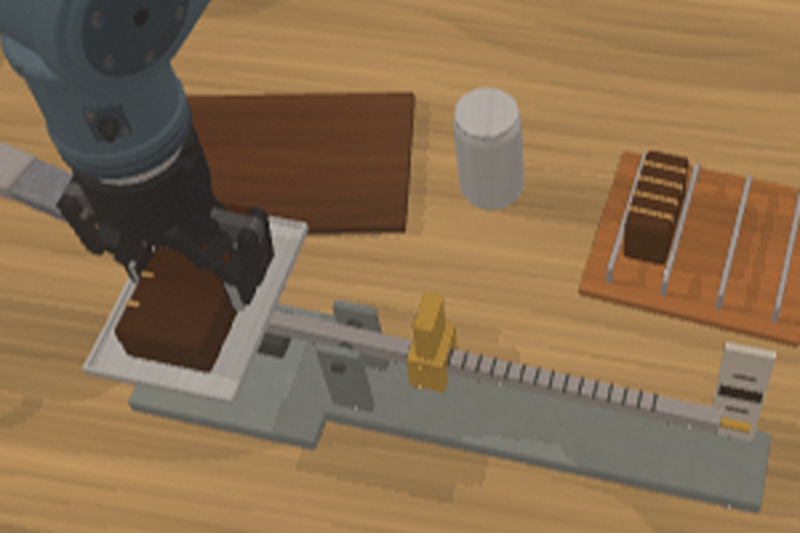

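Request:
{"api": "step_arm", "payload": {
  "xyz": [
    [0,0,-3],
    [0,0,-5],
    [0,0,-7],
    [0,0,-9],
    [0,0,-9]
  ],
  "spin": [0,0,0,0,0],
  "fingers": [0,0,0,0,0]
}}

```text
time_s: 15.55
eef_pos: [0.6005, -0.1521, 0.087]
eef_rot: [0.512, -0.488, 0.512, 0.488]
wrist_force: [-0.0, 0.4, -2.9]
opening: 0.737
```

```bash
python3 - <<'E'
from h import *
print(ctrl.get_obs()['wrist_force'])
snap('scene','pics/s12.png',(60,130,360,330))
E
```

```text
[-0.04535768  0.44201936 -2.92446982]
pics/s12.png 2.6666666666666665
```

View pics/s12.png

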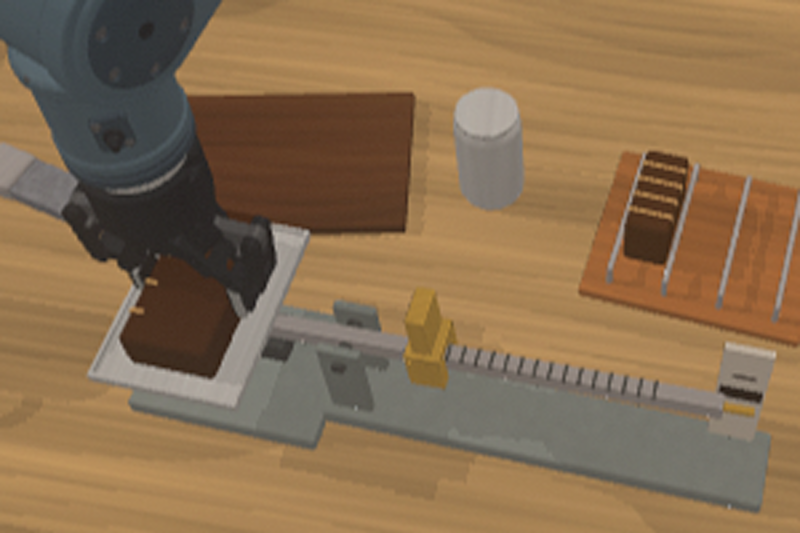

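Loaf and pan are going down together, and the pointer is rising, now at crop (738,409). I keep lowering.

Request:
{"api": "step_arm", "payload": {
  "xyz": [
    [0,0,-3],
    [0,0,-6],
    [0,0,-8],
    [0,0,-8]
  ],
  "spin": [0,0,0,0],
  "fingers": [0,0,0,0]
}}

```text
time_s: 16.0
eef_pos: [0.6009, -0.1521, 0.0817]
eef_rot: [0.512, -0.488, 0.511, 0.488]
wrist_force: [-6.6, 3.7, 14.9]
opening: 0.742
```

Request:
{"api": "step_arm", "payload": {
  "xyz": [
    [0,0,-2],
    [0,0,-3],
    [0,0,-3]
  ],
  "spin": [0,0,0],
  "fingers": [0,0,0]
}}

```text
time_s: 16.3
eef_pos: [0.601, -0.1521, 0.0815]
eef_rot: [0.511, -0.488, 0.511, 0.488]
wrist_force: [-15.8, 5.7, 33.0]
opening: 0.735
```

Request:
{"api": "step_arm", "payload": {
  "xyz": [
    [0,0,5],
    [0,0,6],
    [0,0,6],
    [0,0,6],
    [0,0,6],
    [0,0,25],
    [0,0,60],
    [0,0,100],
    [0,0,100]
  ],
  "spin": [0,0,0,0,0,0,0,0,0],
  "fingers": [0,0,95,95,95,95,95,95,95]
}}

```text
time_s: 17.2
eef_pos: [0.6044, -0.154, 0.183]
eef_rot: [0.513, -0.492, 0.51, 0.485]
wrist_force: [1.0, -0.4, 1.8]
opening: 0.952
```

```bash
python3 - <<'E'
from h import *
print(ctrl.get_obs()['wrist_force'])
snap('scene','pics/s13.png',(60,130,360,330))
snap('side','pics/d13.png',(290,130,420,330))
E
```

```text
[ 0.96441876 -0.35101274  1.83905015]
pics/s13.png 2.6666666666666665
pics/d13.png 3.0
```

View pics/s13.png

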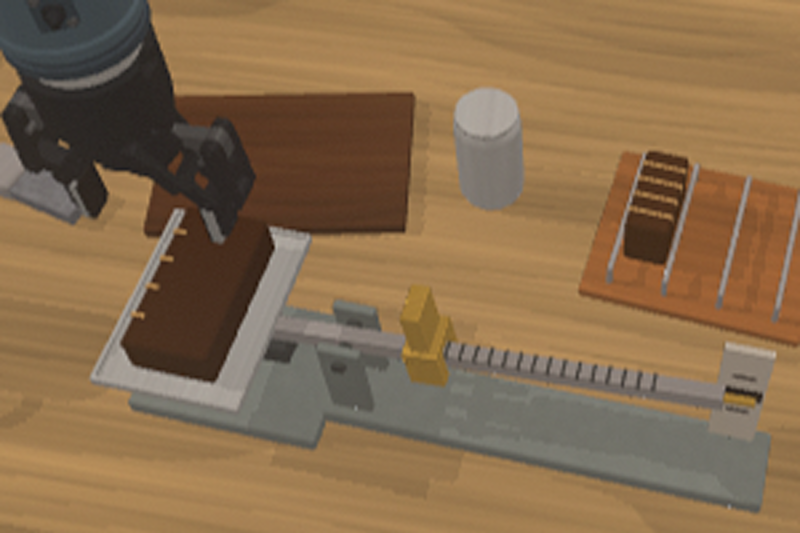

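View pics/d13.png

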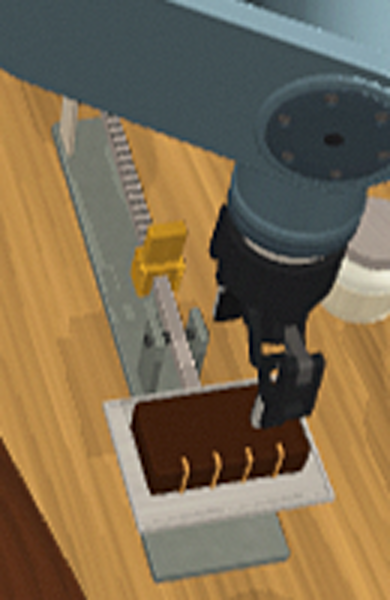

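```bash
cat > tip.py <<'E'
from h import *
import sys
# yellow pointer blob in scene crop + tilt estimate
def tip(im):
    hsv=cv2.cvtColor(im,cv2.COLOR_RGB2HSV)
    x0,y0,x1,y1=318,255,355,305
    big=cv2.resize(im[y0:y1,x0:x1],None,fx=8,fy=8,interpolation=cv2.INTER_CUBIC).astype(int)
    m=(big[...,0]>130)&(big[...,0]-big[...,2]>70)
    # weight
    w=np.clip(im[y0:y1,x0:x1,0].astype(float)-im[y0:y1,x0:x1,2]-60,0,None)
    return m,w,(x0,y0)
im=eyes.camera('scene') if len(sys.argv)<3 else cv2.imread(sys.argv[2])[:,:,::-1]
out=sys.argv[1]
x0,y0,x1,y1=305,245,365,310
cv2.imwrite(out,cv2.resize(im[y0:y1,x0:x1],None,fx=9,fy=9,interpolation=cv2.INTER_CUBIC)[:,:,::-1])
o=np.array([.6051,-.0428]);d=np.array([.0485,.9988])
for t in(-.09,-.045,0,.045,.09):
    P=[list(o+d*r*np.cos(t))+[.085+r*np.sin(t)] for r in(.276,.291)]
    print(t,proj('scene',P).round(1).tolist(),((proj('scene',P)-(x0,y0))*9).round().tolist())
sub=im[245:310,315:360].astype(float); w=np.clip(sub[...,0]-sub[...,2]-80,0,None); w[:, :]*=1
ys,xs=np.mgrid[245:310,315:360]; print('yellow centroid',(w*xs).sum()/w.sum(),(w*ys).sum()/w.sum(),w.sum())
E
python3 tip.py pics/t0.png pics/scene0.png; python3 tip.py pics/t1.png
```

```text
-0.09 [[332.2, 291.4], [340.1, 293.3]] [[245.0, 417.0], [316.0, 435.0]]
-0.045 [[333.3, 288.5], [341.4, 290.3]] [[255.0, 392.0], [327.0, 408.0]]
0 [[334.2, 285.5], [342.4, 287.2]] [[263.0, 365.0], [336.0, 380.0]]
0.045 [[334.8, 282.4], [343.1, 283.9]] [[268.0, 337.0], [343.0, 350.0]]
0.09 [[335.1, 279.2], [343.5, 280.5]] [[271.0, 308.0], [346.0, 320.0]]
yellow centroid 338.6809363137917 256.89350485027416 4742.0
-0.09 [[332.2, 291.4], [340.1, 293.3]] [[245.0, 417.0], [316.0, 435.0]]
-0.045 [[333.3, 288.5], [341.4, 290.3]] [[255.0, 392.0], [327.0, 408.0]]
0 [[334.2, 285.5], [342.4, 287.2]] [[263.0, 365.0], [336.0, 380.0]]
0.045 [[334.8, 282.4], [343.1, 283.9]] [[268.0, 337.0], [343.0, 350.0]]
0.09 [[335.1, 279.2], [343.5, 280.5]] [[271.0, 308.0], [346.0, 320.0]]
yellow centroid 340.2190370780299 255.49219701162147 9035.0
```

View pics/t0.png

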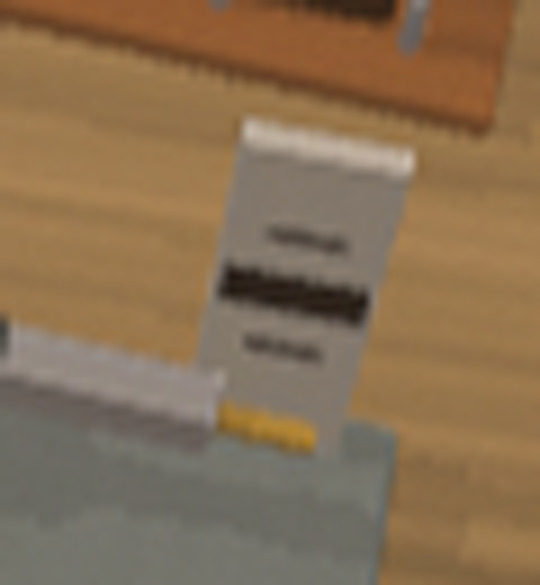

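View pics/t1.png

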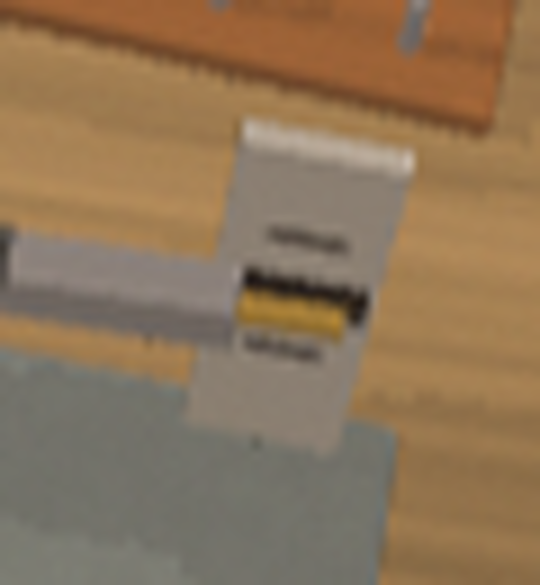

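Request:
{"api": "step_arm", "payload": {
  "xyz": [
    [2,45,0],
    [4,90,0],
    [6,135,0],
    [7,166,0],
    [7,166,0],
    [7,166,0],
    [7,166,0]
  ],
  "spin": [0,0,0,0,0,0,0],
  "fingers": [95,95,95,95,95,95,95]
}}

```text
time_s: 18.05
eef_pos: [0.6071, 0.0129, 0.1752]
eef_rot: [0.511, -0.488, 0.512, 0.488]
wrist_force: [-0.0, 0.1, 0.5]
opening: 0.951
```

```bash
python3 - <<'E'
from h import *
print(ctrl.get_obs()['eef_pos'],ctrl.get_obs()['wrist_force'])
snap('wrist','pics/w14.png')
snap('scene','pics/s14.png',(60,130,360,330))
E
```

```text
[0.60710906 0.01288704 0.17516061] [-0.03670011  0.14365768  0.49366962]
pics/s14.png 2.6666666666666665
```

View pics/w14.png

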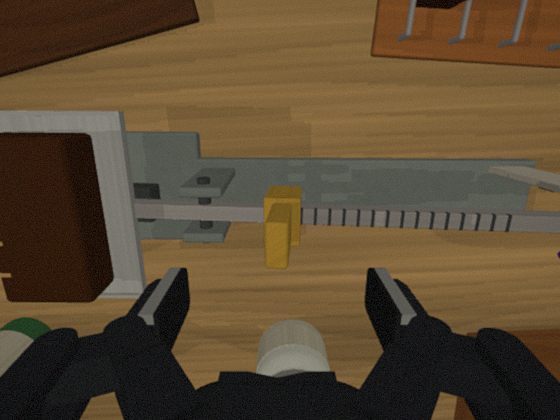

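View pics/s14.png

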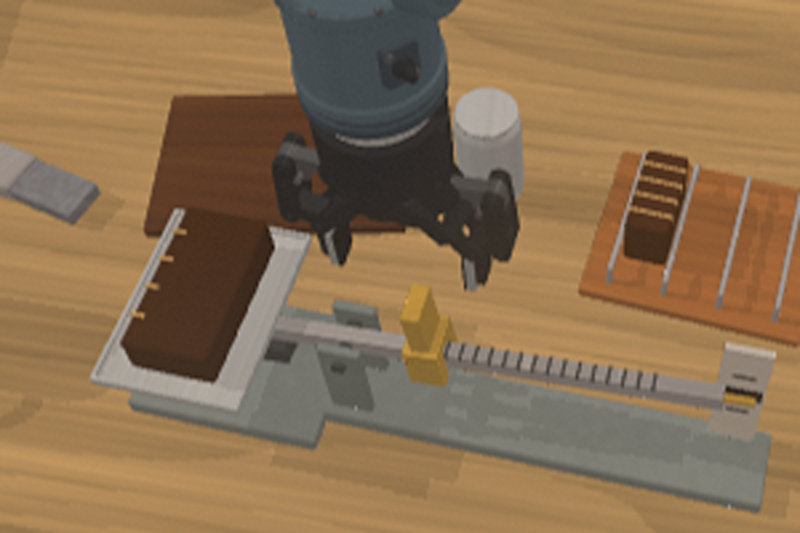

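Request:
{"api": "step_arm", "payload": {
  "xyz": [
    [0,0,-30],
    [0,0,-50],
    [0,0,-59],
    [0,0,-59],
    [0,0,-59],
    [0,0,-59],
    [0,0,-59],
    [0,0,-59]
  ],
  "spin": [0,0,0,0,0,0,0,0],
  "fingers": [95,95,95,50,40,40,40,40]
}}

```text
time_s: 18.95
eef_pos: [0.6082, 0.0137, 0.1183]
eef_rot: [0.512, -0.489, 0.511, 0.488]
wrist_force: [-0.3, -0.8, -0.6]
opening: 0.402
```

```bash
python3 - <<'E'
from h import *
snap('wrist','pics/w15.png')
snap('scene','pics/s15.png',(160,180,360,330))
E
```

```text
pics/s15.png 4.0
```

View pics/w15.png

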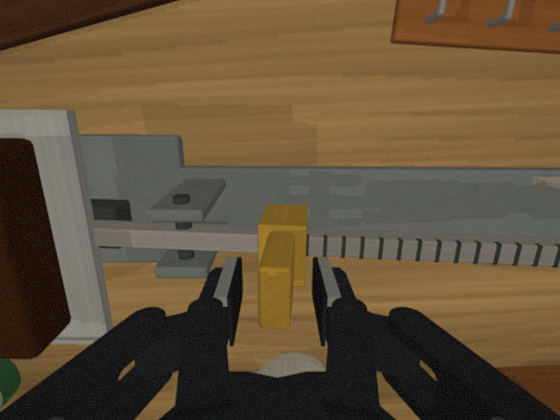

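View pics/s15.png

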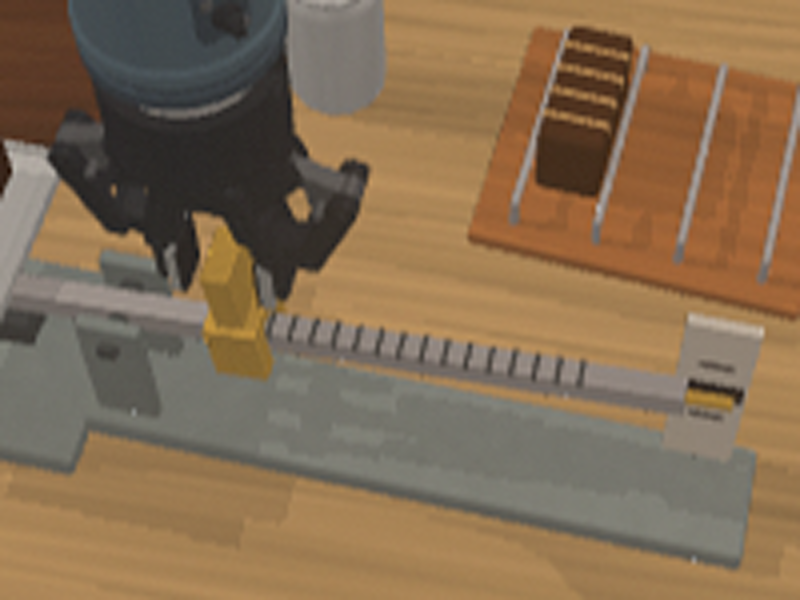

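Request:
{"api": "step_arm", "payload": {
  "xyz": [
    [0,0,0],
    [0,0,0],
    [0,0,0],
    [0,0,0]
  ],
  "spin": [0,0,0,0],
  "fingers": [10,10,10,10]
}}

```text
time_s: 19.45
eef_pos: [0.6077, 0.0143, 0.1164]
eef_rot: [0.512, -0.488, 0.511, 0.488]
wrist_force: [4.6, 1.6, -9.1]
opening: 0.159
```

Request:
{"api": "step_arm", "payload": {
  "xyz": [
    [0.5,10,0],
    [1.5,28,0],
    [2.4,48,0],
    [3.4,68,0],
    [4.2,84,0],
    [4.6,92,0],
    [4.6,92,0],
    [4.6,92,0]
  ],
  "spin": [0,0,0,0,0,0,0,0],
  "fingers": [10,10,10,10,10,10,10,10]
}}

```text
time_s: 20.25
eef_pos: [0.6125, 0.1059, 0.1177]
eef_rot: [0.512, -0.488, 0.511, 0.488]
wrist_force: [2.5, 1.2, -1.5]
opening: 0.15
```

Request:
{"api": "step_arm", "payload": {
  "xyz": [
    [0,0,0],
    [0,0,0],
    [0,0,0],
    [0,0,0],
    [0,0,0],
    [0,0,0],
    [0,0,0],
    [0,0,0]
  ],
  "spin": [0,0,0,0,0,0,0,0],
  "fingers": [60,60,60,60,60,60,60,60]
}}

```text
time_s: 21.05
eef_pos: [0.6122, 0.1057, 0.1174]
eef_rot: [0.512, -0.488, 0.512, 0.488]
wrist_force: [-0.1, 0.9, 0.2]
opening: 0.605
```

```bash
python3 - <<'E'
from h import *
snap('scene','pics/s16.png',(160,180,360,330))
E
```

```text
pics/s16.png 4.0
```

View pics/s16.png

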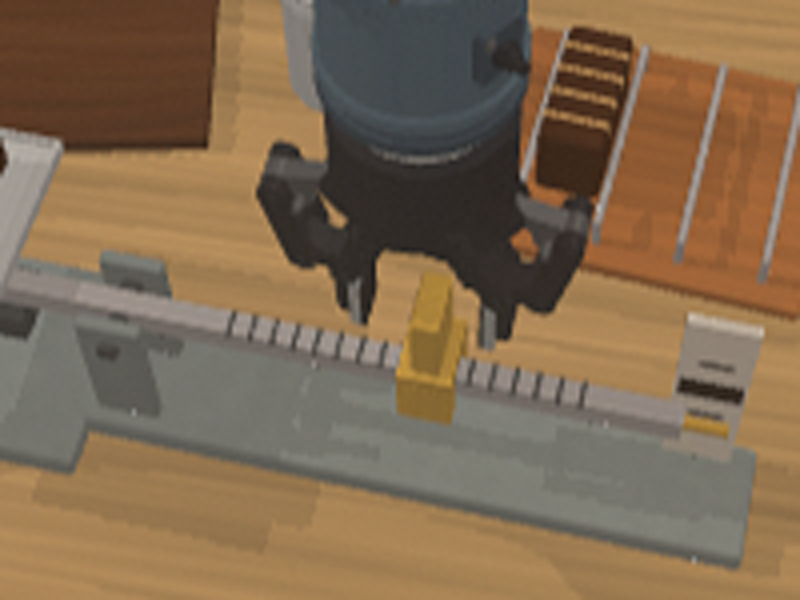

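Request:
{"api": "step_arm", "payload": {
  "xyz": [
    [0,0,0],
    [0,0,0],
    [0,0,0],
    [0,0,0],
    [0,0,0],
    [0,0,0]
  ],
  "spin": [0,0,0,0,0,0],
  "fingers": [60,60,60,60,60,60]
}}

```text
time_s: 21.7
eef_pos: [0.6123, 0.1057, 0.1174]
eef_rot: [0.512, -0.488, 0.512, 0.488]
wrist_force: [-0.2, 0.4, -1.0]
opening: 0.598
```

```bash
cat > tilt.py <<'E'
from h import *
import sys
o=np.array([.6051,-.0428]);d=np.array([.0485,.9988])
def yc(im):
    x0,y0=322,268
    s=im[y0:302,x0:350].astype(float); w=np.clip((s[...,0]-s[...,2])-75,0,None)
    # keep connected blob
    n,l,st,c=cv2.connectedComponentsWithStats((w>0).astype(np.uint8)); 
    ok=[i for i in range(1,n)]
    sc=[w[l==i].sum() for i in ok]; i=ok[int(np.argmax(sc))]
    w=w*(l==i); ys,xs=np.mgrid[0:s.shape[0],0:s.shape[1]]
    return (w*xs).sum()/w.sum()+x0,(w*ys).sum()/w.sum()+y0, w.sum(), st[i].tolist()
def pr(t): return proj('scene',[list(o+d*.283*np.cos(t))+[.085+.283*np.sin(t)]])[0]
if __name__=='__main__':
    lo=yc(cv2.imread('pics/scene0.png')[:,:,::-1]); print('lo',lo)
    im=cv2.imread('pics/full_hi.png'); 
    ims=[eyes.camera('scene') for _ in range(2)]
    cv2.imwrite('pics/full_%s.png'%sys.argv[1],ims[-1][:,:,::-1])
    for im in ims:
        y=yc(im); print(y)
    # linear map between stops (hi row from arg)
    ts=np.linspace(-.09,.09,181); rows=np.array([pr(t)[1] for t in ts])
    hi=279.95 if len(sys.argv)<3 else float(sys.argv[2])
    R=lo[1]+(rows-rows[0])*(hi-lo[1])/(rows[-1]-rows[0])
    print('pred stops',rows[0],rows[-1],'level row',np.interp(0,ts,R),'tilt',np.interp(-y[1],-R,ts))
E
python3 - <<'E'
import cv2,numpy as np
im=cv2.imread('pics/scene0.png')[:,:,::-1]
print((im[285:300:1,326:346,0].astype(int)-im[285:300,326:346,2]))
# reconstruct hi frame from s13 crop
s=cv2.imread('pics/t1.png'); f=np.zeros((420,560,3),np.uint8); f[245:310,305:365]=cv2.resize(s,(60,65),interpolation=cv2.INTER_AREA); cv2.imwrite('pics/full_hi.png',f)
E
python3 -c "
from tilt import *
print(yc(cv2.imread('pics/full_hi.png')[:,:,::-1]))"
python3 tilt.py a
python3 tip.py pics/t2.png >/dev/null
```

```text
[[ 36  23  24  25  26  26  25  24  25  25  23  23  23  23  22  24  23  22
   28  71]
 [ 18  19  19  23  26  26  25  25  25  23  23  24  23  24  24  24  24  22
   34  79]
 [ 16  16  18  20  25  26  26  25  24  23  24  23  24  23  24  24  23  21
   46  76]
 [ 18  17  17  17  24  24  24  24  23  23  22  24  24  24  25  23  24  21
   68  76]
 [ 18  17  15  33  54  33  33  22  22  21  22  22  24  23  23  24  22  25
   76  74]
 [ 19  17  13  71 102  75  75  61  55  32  33  21  19  22  23  24  22  42
   80  78]
 [ 19  15  14  76 108 113 112 116 110  80  81  67  56  33  21  22  22  32
   46  54]
 [ 15  14  20  65  94  97  98 116 115 121 121 124 112  85  36  23  24  10
    7  15]
 [ 15  15  18  30  34  45  71  87  96 103 104 117 115 128  39  24  22   9
    8   7]
 [ 15  15   9   7   5  15  30  29  32  43  73  87  98 101  21  22  16  10
    9   9]
 [ 12  11  10   9   8   8   7   7   4  14  28  29  34  30  13  17  10   8
    9  10]
 [  8   8  10  11  10   9   9   9   9   9   7   6   6   6   8  10   8  11
   10   9]
 [  8   8   9  10   9   9   9  10  11  10   9   9   8   9  10   9  10  10
    9   9]
 [  9   9  10   9  10  11   9  10  10  10  10  10   8   9  11   9   9  10
   10   9]
 [  9   9   9   9   8  10  10  10   9   9  10   9   9  10  10   8  10   8
    9  10]]
(np.float64(336.87113402061857), np.float64(279.4703608247423), np.float64(776.0), [10, 10, 11, 4, 35])
lo (np.float64(334.80760095011874), np.float64(292.11520190023754), np.float64(842.0), [7, 22, 11, 5, 29])
(np.float64(336.091103965702), np.float64(285.8102893890675), np.float64(933.0), [9, 16, 11, 5, 33])
(np.float64(336.0804347826087), np.float64(285.8010869565217), np.float64(920.0), [9, 16, 11, 5, 33])
pred stops 292.26091923243195 279.80305219151023 level row 286.3007060048968 tilt 0.0073622626917382895
```

View pics/t2.png

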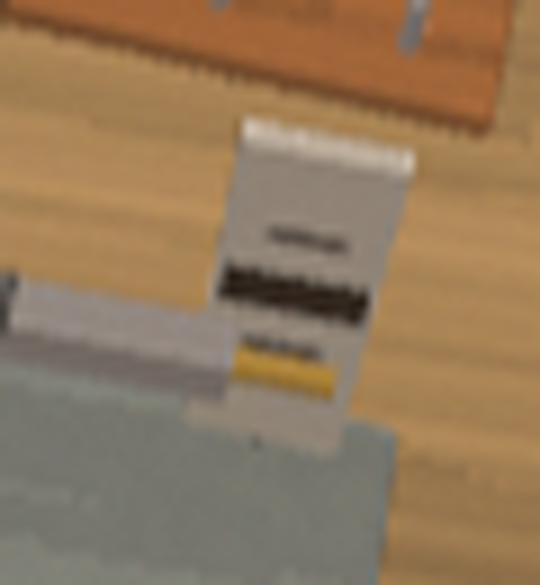

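Request:
{"api": "step_arm", "payload": {
  "xyz": [
    [0,0,15],
    [0,0,45],
    [0,0,90],
    [0,0,120],
    [-45,0,120],
    [-90,0,120],
    [-130,0,120],
    [-130,0,120],
    [-130,0,120]
  ],
  "spin": [0,0,0,0,0,0,0,0,0],
  "fingers": [60,60,60,60,60,60,60,60,60]
}}

```text
time_s: 22.75
eef_pos: [0.4823, 0.1058, 0.239]
eef_rot: [0.512, -0.489, 0.511, 0.487]
wrist_force: [-0.4, -0.3, -0.0]
opening: 0.598
```

```bash
python3 tilt.py b 279.47; python3 - <<'E'
from h import *
im=eyes.camera('side'); cv2.imwrite('pics/side_b.png',im[:,:,::-1])
a=cv2.imread('pics/side0.png')
z=lambda i:cv2.resize(i[130:190,295:345],None,fx=8,fy=8,interpolation=cv2.INTER_CUBIC)
cv2.imwrite('pics/zside.png',np.hstack([z(a),z(im[:,:,::-1])]))
o=np.array([.6051,-.0428]);d=np.array([.0485,.9988])
for t in(-.09,0,.01,.09):
    P=[list(o+d*r*np.cos(t))+[.085+r*np.sin(t)] for r in(.276,.291)]
    print(t,((proj('side',P)-(295,130))*8).round(1).tolist())
im2=cv2.imread('pics/full_b.png'); x0,y0,x1,y1=85,120,365,330
cv2.imwrite('pics/cb.png',cv2.resize(im2[y0:y1,x0:x1],None,fx=2.85,fy=2.85,interpolation=cv2.INTER_CUBIC))
E
```

```text
lo (np.float64(334.80760095011874), np.float64(292.11520190023754), np.float64(842.0), [7, 22, 11, 5, 29])
(np.float64(336.4125736738703), np.float64(285.86935166994107), np.float64(1018.0), [9, 16, 11, 5, 35])
(np.float64(336.4128078817734), np.float64(285.8729064039409), np.float64(1015.0), [9, 16, 11, 5, 35])
pred stops 292.26091923243195 279.80305219151023 level row 286.07128457378116 tilt 0.0028185061869052683
-0.09 [[204.0, 296.6], [193.7, 269.1]]
0 [[209.1, 245.5], [198.8, 215.1]]
0.01 [[209.8, 240.0], [199.5, 209.3]]
0.09 [[215.9, 197.5], [205.8, 164.3]]
```

View pics/zside.png

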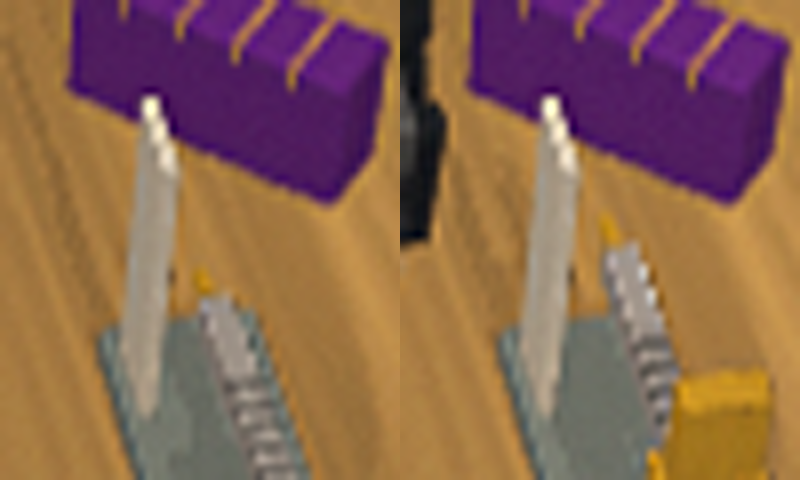

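View pics/cb.png

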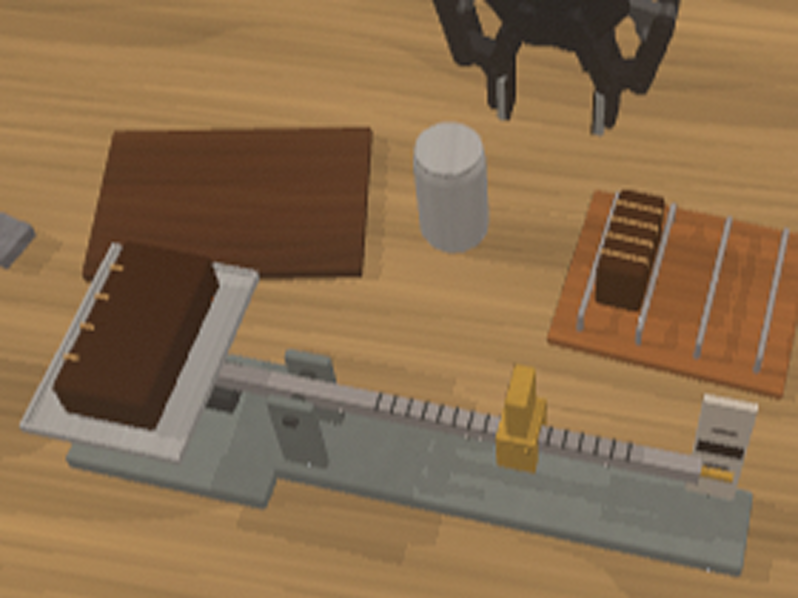

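Both views now show the pointer at level, within what I can measure. In the scene view it is about +0.003 rad, and in the side view between 0 and +0.003, so less than 1 mm at the tip. The loaf lies flat and centred on the pan, the can and short loaf are unmoved, and the gripper is clear. I'm handing in.

```bash
python3 -c "
from bench import hand_in
print(hand_in())"
```

```text
the job is handed in; nothing more can be done
None
```

The job is done and handed in at about 23 s of the 72 s allowed. I took the longer loaf from the rack, tipped it flat on the board and let go. I then picked it up again and set it flat in the middle of the pan. The poise went about 92 mm outwards in one gripped move, and I withdrew the arm.

**Last checks:**
- **Beam:** settled, at about +0.003 rad in the scene camera and 0 to +0.003 in the side camera. That puts the pointer within about 1 mm of the middle mark. I left it there, since that is about as fine as I could measure.
- **Loaf:** flat and centred on the pan by eye and by the gripper's position.
- **Short loaf and can:** where they were at the start.
- **Robot:** touching nothing at hand-in.

**What went wrong or disagreed:**
- **Fingertip height:** the closed fingertips stood about 11 mm above the reported TCP, not 11 mm below as stated. My first push therefore passed over the loaf top without moving it. A light touch and the camera pixels agreed on the true height, and the second push tipped it.
- **Force on the pan:** lowering the loaf onto the pan's bottom stop briefly reached about 33 N upwards, roughly 37 N in all, through the held loaf. I backed off before releasing.

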